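# Sort weld-table standoffs by feel and hang up the step gauge

## Task

Put away the steel standoffs left standing on the welding bench. They come in three heights only 5 mm apart, too close to judge by eye: touch off on the coloured step gauge first, feel how high each standoff is, and stand it upright in the tray that has the colour of the step it is level with. Once all of them are away, hang the gauge by its handle on both prongs of the hook, and leave the other things on the bench alone.

Things in the scene. Friction and masses are not known exactly. Their poses are not given: they have to be found in the camera images.
- standoff_a: A dark turned-steel standoff: round post 30 mm across on a flanged foot 48 mm across and 8 mm high, 0.2 to 0.5 kg, standing on the bench; may be absent. Its height equals the blue, the yellow or the red step of the gauge (so 38 to 52 mm); neither name, place nor look tells which. Flat top 27 mm across. Origin: centre of the underside; z up its axis.
- standoff_b: A dark turned-steel standoff: round post 30 mm across on a flanged foot 48 mm across and 8 mm high, 0.2 to 0.5 kg, standing on the bench; may be absent. Its height equals the blue, the yellow or the red step of the gauge (so 38 to 52 mm); neither name, place nor look tells which. Flat top 27 mm across. Origin: centre of the underside; z up its axis.
- standoff_c: A dark turned-steel standoff: round post 30 mm across on a flanged foot 48 mm across and 8 mm high, 0.2 to 0.5 kg, standing on the bench; may be absent. Its height equals the blue, the yellow or the red step of the gauge (so 38 to 52 mm); neither name, place nor look tells which. Flat top 27 mm across. Origin: centre of the underside; z up its axis.
- standoff_d: A dark turned-steel standoff: round post 30 mm across on a flanged foot 48 mm across and 8 mm high, 0.2 to 0.5 kg, standing on the bench; may be absent. Its height equals the blue, the yellow or the red step of the gauge (so 38 to 52 mm); neither name, place nor look tells which. Flat top 27 mm across. Origin: centre of the underside; z up its axis.
- standoff_e: A dark turned-steel standoff: round post 30 mm across on a flanged foot 48 mm across and 8 mm high, 0.2 to 0.5 kg, standing on the bench; may be absent. Its height equals the blue, the yellow or the red step of the gauge (so 38 to 52 mm); neither name, place nor look tells which. Flat top 27 mm across. Origin: centre of the underside; z up its axis.
- standoff_f: A dark turned-steel standoff: round post 30 mm across on a flanged foot 48 mm across and 8 mm high, 0.2 to 0.5 kg, standing on the bench; may be absent. Its height equals the blue, the yellow or the red step of the gauge (so 38 to 52 mm); neither name, place nor look tells which. Flat top 27 mm across. Origin: centre of the underside; z up its axis.
- tray_blue: The blue tray, fixed to the bench, for standoffs as high as the gauge's blue (lowest) step. Open on top, outside 136 x 62 mm, walls 3 mm thick and 12 mm high, floor 3 mm thick, inside 130 x 56 mm; takes two standoffs upright, side by side along its length, with room between. Origin: centre of the underside; x along its length (a small tab at the -x end), y across.
- tray_yellow: The yellow tray, fixed to the bench, for standoffs as high as the gauge's yellow (middle) step. Open on top, outside 136 x 62 mm, walls 3 mm thick and 12 mm high, floor 3 mm thick, inside 130 x 56 mm; takes two standoffs upright, side by side along its length, with room between. Origin: centre of the underside; x along its length (a small tab at the -x end), y across.
- tray_red: The red tray, fixed to the bench, for standoffs as high as the gauge's red (highest) step. Open on top, outside 136 x 62 mm, walls 3 mm thick and 12 mm high, floor 3 mm thick, inside 130 x 56 mm; takes two standoffs upright, side by side along its length, with room between. Origin: centre of the underside; x along its length (a small tab at the -x end), y across.
- gauge: Step gauge, loose, 0.5 kg. Three flat treads in a row along its y, each 36 mm long, 40 mm deep (x -40 to 0 mm): blue lowest, centred at y = -36 mm; yellow, y = 0, 5 mm higher; red, y = +36 mm, 5 mm higher again, about 50 mm above the bench. Behind (x 0 to 8 mm) a steel back plate 112 mm long, 38 mm high, with a bar handle. Origin: on the underside where treads meet plate; z up.
- gauge_handle (a point): Middle of the gauge's handle bar: a level round steel bar 10 mm thick along the gauge's y, 102 mm above its underside, at x = +4 mm; 92 mm clear between its two legs (10 mm bars down to the back plate), 47 mm clear between bar and red step. A gauge hung from it stays level lengthwise and leans back a little. Axes as the gauge.
- hook: Tool post fixed to the bench: a blue upright 22 mm square, 190 mm high, front face at x = 74 mm, on a base plate (x 10 to 100 mm, 110 mm wide, 10 mm high). Its crosshead (85 mm wide, front face at x = 66 mm) carries two level prongs, 8 mm round bars at y = -28 and +28 mm, running towards -x with their tips bent up. Origin: on the bench, straight below point hook_mid.
- hook_mid (a point): Midway between the two prongs, level with their upper sides (169 mm above the bench), 66 mm in front of the crosshead, 36 mm behind where the tips begin to bend up. The tips end 14 mm above this point and 48 mm from it (-x). x runs from the tips to the upright, y across the prongs, z up. A bar hung on the prongs has its centre line 5 mm above this point.
- spray: A spray can, 52 mm across and 150 mm high, standing; bystander. Origin: centre of the underside.
- hammer: A hammer 260 mm long lying on the bench; bystander. Origin: underside of its middle.
- wire_brush: A wire brush with a wooden handle, 250 mm long, standing on its bristles; bystander. Origin: on the bench below where handle and bristles meet.
Mind the look-alikes: they are no part of the job. What is shaped like the standoff_b but pink is not meant.

How it is judged:
On the way, in this order (a step that is already met when the one before it is completed fails the run):
1. the step gauge has been touched, by the fingers or with a standoff (contact force between any of the fingers, standoff_a, standoff_b, standoff_c, standoff_d, standoff_e, standoff_f and gauge above 1 N).
2. every standoff stands upright in the tray of its height's colour (((x of standoff_a in the frame of tray_blue between -0.055 and 0.055 m and y of standoff_a in the frame of tray_blue between -0.022 and 0.022 m and z of standoff_a in the frame of tray_blue between -0.004 and 0.008 m and z of standoff_a_c2 in the frame of tray_blue between 0.0407 and 0.0453 m and angle between standoff_a's own z axis and vertical below 0.12 rad and linear speed of standoff_a below 0.03 m/s) or (x of standoff_a in the frame of tray_yellow between -0.055 and 0.055 m and y of standoff_a in the frame of tray_yellow between -0.022 and 0.022 m and z of standoff_a in the frame of tray_yellow between -0.004 and 0.008 m and z of standoff_a_c2 in the frame of tray_yellow between 0.0457 and 0.0503 m and angle between standoff_a's own z axis and vertical below 0.12 rad and linear speed of standoff_a below 0.03 m/s) or (x of standoff_a in the frame of tray_red between -0.055 and 0.055 m and y of standoff_a in the frame of tray_red between -0.022 and 0.022 m and z of standoff_a in the frame of tray_red between -0.004 and 0.008 m and z of standoff_a_c2 in the frame of tray_red between 0.0507 and 0.0553 m and angle between standoff_a's own z axis and vertical below 0.12 rad and linear speed of standoff_a below 0.03 m/s)) and ((x of standoff_b in the frame of tray_blue between -0.055 and 0.055 m and y of standoff_b in the frame of tray_blue between -0.022 and 0.022 m and z of standoff_b in the frame of tray_blue between -0.004 and 0.008 m and z of standoff_b_c2 in the frame of tray_blue between 0.0407 and 0.0453 m and angle between standoff_b's own z axis and vertical below 0.12 rad and linear speed of standoff_b below 0.03 m/s) or (x of standoff_b in the frame of tray_yellow between -0.055 and 0.055 m and y of standoff_b in the frame of tray_yellow between -0.022 and 0.022 m and z of standoff_b in the frame of tray_yellow between -0.004 and 0.008 m and z of standoff_b_c2 in the frame of tray_yellow between 0.0457 and 0.0503 m and angle between standoff_b's own z axis and vertical below 0.12 rad and linear speed of standoff_b below 0.03 m/s) or (x of standoff_b in the frame of tray_red between -0.055 and 0.055 m and y of standoff_b in the frame of tray_red between -0.022 and 0.022 m and z of standoff_b in the frame of tray_red between -0.004 and 0.008 m and z of standoff_b_c2 in the frame of tray_red between 0.0507 and 0.0553 m and angle between standoff_b's own z axis and vertical below 0.12 rad and linear speed of standoff_b below 0.03 m/s)) and ((x of standoff_c in the frame of tray_blue between -0.055 and 0.055 m and y of standoff_c in the frame of tray_blue between -0.022 and 0.022 m and z of standoff_c in the frame of tray_blue between -0.004 and 0.008 m and z of standoff_c_c2 in the frame of tray_blue between 0.0407 and 0.0453 m and angle between standoff_c's own z axis and vertical below 0.12 rad and linear speed of standoff_c below 0.03 m/s) or (x of standoff_c in the frame of tray_yellow between -0.055 and 0.055 m and y of standoff_c in the frame of tray_yellow between -0.022 and 0.022 m and z of standoff_c in the frame of tray_yellow between -0.004 and 0.008 m and z of standoff_c_c2 in the frame of tray_yellow between 0.0457 and 0.0503 m and angle between standoff_c's own z axis and vertical below 0.12 rad and linear speed of standoff_c below 0.03 m/s) or (x of standoff_c in the frame of tray_red between -0.055 and 0.055 m and y of standoff_c in the frame of tray_red between -0.022 and 0.022 m and z of standoff_c in the frame of tray_red between -0.004 and 0.008 m and z of standoff_c_c2 in the frame of tray_red between 0.0507 and 0.0553 m and angle between standoff_c's own z axis and vertical below 0.12 rad and linear speed of standoff_c below 0.03 m/s)) and ((x of standoff_d in the frame of tray_blue between -0.055 and 0.055 m and y of standoff_d in the frame of tray_blue between -0.022 and 0.022 m and z of standoff_d in the frame of tray_blue between -0.004 and 0.008 m and z of standoff_d_c2 in the frame of tray_blue between 0.0407 and 0.0453 m and angle between standoff_d's own z axis and vertical below 0.12 rad and linear speed of standoff_d below 0.03 m/s) or (x of standoff_d in the frame of tray_yellow between -0.055 and 0.055 m and y of standoff_d in the frame of tray_yellow between -0.022 and 0.022 m and z of standoff_d in the frame of tray_yellow between -0.004 and 0.008 m and z of standoff_d_c2 in the frame of tray_yellow between 0.0457 and 0.0503 m and angle between standoff_d's own z axis and vertical below 0.12 rad and linear speed of standoff_d below 0.03 m/s) or (x of standoff_d in the frame of tray_red between -0.055 and 0.055 m and y of standoff_d in the frame of tray_red between -0.022 and 0.022 m and z of standoff_d in the frame of tray_red between -0.004 and 0.008 m and z of standoff_d_c2 in the frame of tray_red between 0.0507 and 0.0553 m and angle between standoff_d's own z axis and vertical below 0.12 rad and linear speed of standoff_d below 0.03 m/s)) and ((x of standoff_e in the frame of tray_blue between -0.055 and 0.055 m and y of standoff_e in the frame of tray_blue between -0.022 and 0.022 m and z of standoff_e in the frame of tray_blue between -0.004 and 0.008 m and z of standoff_e_c2 in the frame of tray_blue between 0.0407 and 0.0453 m and angle between standoff_e's own z axis and vertical below 0.12 rad and linear speed of standoff_e below 0.03 m/s) or (x of standoff_e in the frame of tray_yellow between -0.055 and 0.055 m and y of standoff_e in the frame of tray_yellow between -0.022 and 0.022 m and z of standoff_e in the frame of tray_yellow between -0.004 and 0.008 m and z of standoff_e_c2 in the frame of tray_yellow between 0.0457 and 0.0503 m and angle between standoff_e's own z axis and vertical below 0.12 rad and linear speed of standoff_e below 0.03 m/s) or (x of standoff_e in the frame of tray_red between -0.055 and 0.055 m and y of standoff_e in the frame of tray_red between -0.022 and 0.022 m and z of standoff_e in the frame of tray_red between -0.004 and 0.008 m and z of standoff_e_c2 in the frame of tray_red between 0.0507 and 0.0553 m and angle between standoff_e's own z axis and vertical below 0.12 rad and linear speed of standoff_e below 0.03 m/s)) and ((x of standoff_f in the frame of tray_blue between -0.055 and 0.055 m and y of standoff_f in the frame of tray_blue between -0.022 and 0.022 m and z of standoff_f in the frame of tray_blue between -0.004 and 0.008 m and z of standoff_f_c2 in the frame of tray_blue between 0.0407 and 0.0453 m and angle between standoff_f's own z axis and vertical below 0.12 rad and linear speed of standoff_f below 0.03 m/s) or (x of standoff_f in the frame of tray_yellow between -0.055 and 0.055 m and y of standoff_f in the frame of tray_yellow between -0.022 and 0.022 m and z of standoff_f in the frame of tray_yellow between -0.004 and 0.008 m and z of standoff_f_c2 in the frame of tray_yellow between 0.0457 and 0.0503 m and angle between standoff_f's own z axis and vertical below 0.12 rad and linear speed of standoff_f below 0.03 m/s) or (x of standoff_f in the frame of tray_red between -0.055 and 0.055 m and y of standoff_f in the frame of tray_red between -0.022 and 0.022 m and z of standoff_f in the frame of tray_red between -0.004 and 0.008 m and z of standoff_f_c2 in the frame of tray_red between 0.0507 and 0.0553 m and angle between standoff_f's own z axis and vertical below 0.12 rad and linear speed of standoff_f below 0.03 m/s))), for 0.2 s.
3. the gauge hangs by its handle on the prongs (x of gauge_handle in the frame of hook_mid between -0.04 and 0.05 m and y of gauge_handle in the frame of hook_mid between -0.018 and 0.018 m and z of gauge_handle in the frame of hook_mid between -0.001 and 0.011 m and angle between gauge's own y axis and vertical between 1.42 and 1.72 rad and contact force between gauge and hook above 2 N and linear speed of gauge below 0.12 m/s), for 0.2 s.
At the end, for the whole second after the job is handed in: Every standoff present stands upright and still on the floor of the tray coloured like the gauge step of its height. The gauge hangs still by its handle bar on both prongs, the bar's middle within 18 mm sideways of midway between them, level within 0.15 rad (all of step 2 and all of step 3); the robot touches nothing.
It fails at once if the spray is moved more than 30 mm (distance of spray from where it was at the start of the episode above 0.03 m).
It fails at once if the hammer is moved more than 30 mm (distance of hammer from where it was at the start of the episode above 0.03 m).
It fails at once if the wire brush is moved more than 30 mm (distance of wire_brush from where it was at the start of the episode above 0.03 m).
Of standoff_a, standoff_b, standoff_c, standoff_d, standoff_e, standoff_f only 4 to 6 are there at a start; the rules pass over those that are not, and their reading is None.
At some moment in a run one of standoff_a, standoff_b, standoff_c, standoff_d, standoff_e, standoff_f may be knocked a few centimetres aside while the robot is not near it.
It also fails if it takes over 210 s, if anything falls off the work surface, if the arm or the gripper's body presses on something with over 40 N, if the wrist force passes 120 N, or if a joint passes its speed limit or range.

## Robot

A 6-joint arm with a two-finger parallel gripper is mounted at the origin on the work surface. World frame = base frame: x ahead of the robot, y to its left, z up, the work surface at z = 0. Lengths are in m, angles in rad, forces in N, time in s.
With the tool pointing down it reaches from about 0.35 to 0.775 m from the base axis. Payload 5.5 kg.
Tool frame: the origin (TCP) lies at the very end of the fingers, on their centre line; the grasp point (between the pads) lies 19 mm behind it; z points along the fingers, y is the direction in which the jaws open and shut (so a half turn about z gives the same grasp; the last joint's range is limited). The gripper opens to 85 mm and grips with 20 to 120 N. Pads are 22 mm wide; open, the fingers measure 114 mm over their backs; the gripper's body (76 mm by 85 mm) begins 54 mm behind the grasp point. The pads swing forward as they close: fully open they stand 13 mm farther back than shut.
Start: joints at [-1.387, 0.313, 0.046, 1.304, 0, 1.431], TCP at [0.183, -0.545, 0.231] pointing down, gripper open.
Joint ranges: [-2.76, 2.76], [-0.86, 1.69], [-1.03, 1.26], [-2.2, 2.34], [-1.47, 1.5], [-3.14, 3.14]. Speed limits (rad/s): [2.57, 2.57, 3.14, 3.14, 3.14, 3.14].

## Interface

Orientations are given as a unit quaternion [w, x, y, z].
In Python, from workcell import get_state, imaging, env, spotter gives the robot as it stands.
- The arm moves only by the tool play_rows, never from a script. Its argument "moves" is a list of rows, each an object with "claw": the finger opening in cm, from 0 to 8.54; "delta_pos": the shift along the tool's x, y, z in cm, a list of three; "twist": the turn about the tool's z in degrees. A call has 1 to 12 rows; each row is the pose to reach, as a shift and turn from the pose commanded when the call began, along the tool's axes at that moment; what a row does not reach only later rows make up. A row lasts 1/8 s, in which the tool goes at most 62.5 mm and 10.7 degrees, less where a joint would pass 70% of its speed; a pose out of reach is approached as far as the arm can. A call with a gripper value outside its range is refused whole. The fingers move at their own pace and stop on an object; "force" is the grip in N (left out, the last holds). Time passes only in rows, so rows that repeat a pose let the fingers close. It gives the time, the measured TCP pose, the force and the opening at its end, in the units of the state.
- get_state(): the state, without advancing time (a new reading comes with each control period).
- imaging.read_camera(name): name is "side" or "top" or "wrist"; returns the picture (420x560x3 uint8, red, green, blue); there is no depth.
- imaging.camera_info(name): a dict with "fx", "fy", "cx", "cy" (pixels), "world_to_cam" (4x4, takes a point from world to camera coordinates). Camera axes: x right, y down, z forward; pixel columns grow to the right and rows downward; lengths in m; the calibration is good to about 2 mm. A picture is of the moment at which its call begins: read the wrist's pose just before it. camera_info takes no time and is no camera call; for the wrist camera it gives the pose at the moment of the call.
- env.hand_in(): hands the job in, once; it reports no verdict.
Trained networks look in the newest picture that a camera, given by its name, has taken for a name from the list of things; names that differ only in an ending like _2 or _b are one class to them, and where a whole thing is asked for, a point or a joint stands for the part that bears it (a point fixed in the world has none). Each returns a list of dicts, best first, with "conf" (0 to 1); they miss things now and then, are a little off and sometimes report something else, mostly with a low value. They report only what shows in the picture. A call takes as long as a camera call. They do not tell look-alikes from the thing itself.
- spotter.spot_in(camera, query): "extent" ([left, top, right, bottom] in pixels, round what is visible of it).
The state is a dict: "clock": time; "joint_pos": joint angles; "qvel": joint speeds; "tau": joint torques, N m; "tcp_pos": TCP position; "orientation": TCP orientation; "wrist_force": force on the tool from outside, world axes, zero at the start; "ft_torque": the same for the moment, N m; "finger_gap": finger opening in m.
Only numpy, scipy, OpenCV 4.12 (cv2) and the standard library are available. Lean on these libraries where they do the work, as an engineer would, in place of code of your own. Each camera call takes 0.05 s, during which the arm holds its last target. There are 200 camera calls.

## Working session

There is one attempt and no reset: what is moved stays moved. The work goes in short steps, Python scripts to look and compute and a tool call to move; the robot and the scene stay as the last step left them, time stands still between calls to the robot, and variables do not carry over. Pictures are saved under pics/ and viewed, about 12 in all and at most 16, crops included, and the job is handed in when it is done.

Besides the shell and the picture viewer there is one more tool, called after "Call:" as name([rows], argument=value, ...), one row to a line, values as JSON. play_rows: Moves the arm, as the interface text tells. Its arguments: {"type":"object","properties":{"moves":{"type":"array"},"force":{"type":"number"}},"required":["moves"]}

```bash
ls; mkdir -p pics
cat > h.py <<'E'
import numpy as np,cv2
from workcell import get_state, imaging, env, spotter
def snap(cam,name=None):
    im=imaging.read_camera(cam)
    if name: cv2.imwrite('pics/'+name,cv2.cvtColor(im,cv2.COLOR_RGB2BGR))
    return im
def px2w(ci,u,v,z):
    W=np.array(ci['world_to_cam']);R=W[:3,:3];t=W[:3,3]
    d=R.T@np.array([(u-ci['cx'])/ci['fx'],(v-ci['cy'])/ci['fy'],1]);c=-R.T@t
    return c+d*(z-c[2])/d[2]
def w2px(ci,p):
    q=np.array(ci['world_to_cam'])@np.append(p,1)
    return np.array([ci['fx']*q[0]/q[2]+ci['cx'],ci['fy']*q[1]/q[2]+ci['cy']])
E
python3 - <<'E'
from h import *
for c in ['top','side','wrist']:
    snap(c,c+'0.png'); ci=imaging.camera_info(c)
    print(c,ci['fx'],np.round(-np.array(ci['world_to_cam'])[:3,:3].T@np.array(ci['world_to_cam'])[:3,3],3))
ci=imaging.camera_info('top')
for q in ['standoff_a','gauge','tray_blue','tray_yellow','tray_red','hook','spray','hammer','wire_brush']:
    for d in spotter.spot_in('top',q):
        e=d['extent']; print(q,round(d['conf'],2),np.round(e),np.round(px2w(ci,(e[0]+e[2])/2,(e[1]+e[3])/2,0.02),3)[:2])
print(get_state())
E
```

```text
pics
top 544.3540845854877 [0.441 0.095 1.85 ]
side 406.7370953050707 [ 0.487 -0.728  0.842]
wrist 333.961946587798 [ 0.263 -0.518  0.373]
standoff_a 0.66 [325. 154. 339. 161.] [ 0.801 -0.148]
standoff_a 0.65 [276. 200. 287. 215.] [0.633 0.028]
standoff_a 0.65 [312. 259. 321. 273.] [ 0.435 -0.087]
standoff_a 0.63 [308. 201. 324. 215.] [ 0.629 -0.09 ]
standoff_a 0.57 [276. 229. 294. 244.] [0.533 0.018]
standoff_a 0.49 [328. 184. 340. 194.] [ 0.694 -0.152]
gauge 0.61 [219. 265. 254. 284.] [0.41  0.181]
gauge 0.22 [363. 229. 386. 275.] [ 0.479 -0.283]
tray_blue 0.68 [361. 227. 386. 274.] [ 0.484 -0.279]
tray_blue 0.5 [279. 151. 292. 173.] [0.788 0.012]
tray_yellow 0.83 [334. 218. 358. 262.] [ 0.52  -0.188]
tray_yellow 0.68 [278. 231. 290. 242.] [0.534 0.021]
tray_red 0.88 [391. 215. 411. 262.] [ 0.523 -0.374]
hook 0.94 [178. 180. 212. 226.] [0.651 0.319]
hook 0.17 [313. 260. 322. 274.] [ 0.431 -0.09 ]
spray 0.51 [276. 150. 292. 174.] [0.788 0.017]
hammer 0.92 [359. 139. 388. 220.] [ 0.723 -0.288]
wire_brush 0.8 [136. 215. 144. 288.] [0.49  0.503]
wire_brush 0.33 [311. 256. 322. 274.] [ 0.439 -0.087]
{'clock': 0.6, 'joint_pos': array([-1.38660747e+00,  3.13179887e-01,  4.61000212e-02,  1.30359752e+00,
       -6.91873345e-06,  1.43118270e+00]), 'qvel': array([ 0.00154847,  0.0001502 , -0.0010618 , -0.00097388, -0.00054234,
        0.00070191]), 'tau': array([-1.08066044e-03, -4.80150068e+01,  2.98665118e+01,  2.30352080e-04,
       -1.45801037e-04, -2.92176821e-06]), 'tcp_pos': array([ 0.18293904, -0.54516615,  0.23133464]), 'orientation': array([ 5.95312335e-05,  9.86922595e-01,  1.61194875e-01, -2.13319730e-06]), 'wrist_force': array([-0.0033665 ,  0.06057283, -0.72249696]), 'ft_torque': array([ 0.00610425, -0.01948575, -0.00618336]), 'finger_gap': 0.08567124252147951}
```

View pics/top0.png

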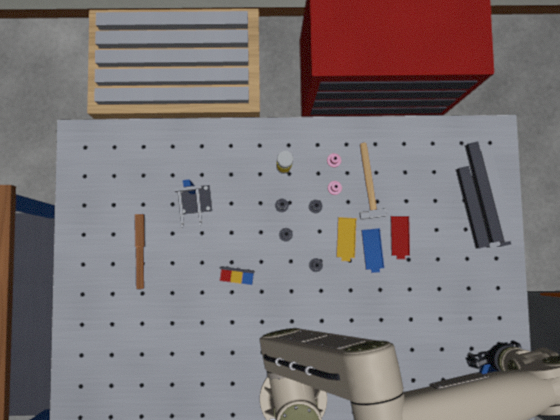

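View pics/side0.png

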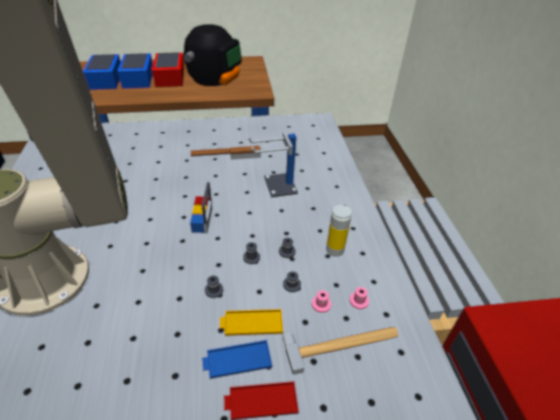

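Call:
play_rows([
  {"claw":8.5,"delta_pos":[44.2,-32.1,-12],"twist":-128},
  {"claw":8.5,"delta_pos":[44.2,-32.1,-12],"twist":-128},
  {"claw":8.5,"delta_pos":[44.2,-32.1,-12],"twist":-128},
  {"claw":8.5,"delta_pos":[44.2,-32.1,-12],"twist":-128},
  {"claw":8.5,"delta_pos":[44.2,-32.1,-12],"twist":-128},
  {"claw":8.5,"delta_pos":[44.2,-32.1,-12],"twist":-128},
  {"claw":8.5,"delta_pos":[44.2,-32.1,-12],"twist":-128},
  {"claw":8.5,"delta_pos":[44.2,-32.1,-12],"twist":-128},
  {"claw":8.5,"delta_pos":[44.2,-32.1,-12],"twist":-128},
  {"claw":8.5,"delta_pos":[44.2,-32.1,-12],"twist":-128},
  {"claw":8.5,"delta_pos":[44.2,-32.1,-12],"twist":-128},
  {"claw":8.5,"delta_pos":[44.2,-32.1,-12],"twist":-128},
])

```text
clock: 2.1
tcp_pos: [0.5, -0.0998, 0.3514]
orientation: [0.0, 0.285, 0.959, -0.0]
wrist_force: [0.1, 0.4, -0.4]
finger_gap: 0.0849
```

Call:
play_rows([
  {"claw":0,"delta_pos":[0,0,0],"twist":-33.5},
  {"claw":0,"delta_pos":[0,0,0],"twist":-33.5},
  {"claw":0,"delta_pos":[0,0,0],"twist":-33.5},
  {"claw":0,"delta_pos":[0,0,0],"twist":-33.5},
  {"claw":0,"delta_pos":[0,0,0],"twist":-33.5},
])

```text
clock: 2.72
tcp_pos: [0.4998, -0.1002, 0.3513]
orientation: [0.0, 0.001, 1.0, -0.0]
wrist_force: [0.8, -0.7, -0.9]
finger_gap: -0.0001
```

Run:
```python
from h import *
st=get_state(); print(st['tcp_pos'],st['orientation'],st['joint_pos'])
ci=imaging.camera_info('wrist'); snap('wrist','w1.png')
print(np.round(-np.array(ci['world_to_cam'])[:3,:3].T@np.array(ci['world_to_cam'])[:3,3],3),np.round(np.array(ci['world_to_cam'])[:3,:3],2))
for d in spotter.spot_in('wrist','standoff_a'):
    e=d['extent']; print(round(d['conf'],2),np.round(e),np.round(px2w(ci,(e[0]+e[2])/2,(e[1]+e[3])/2,0.02),3)[:2])
im=snap('top','top1.png'); hsv=cv2.cvtColor(im,cv2.COLOR_RGB2HSV); ct=imaging.camera_info('top')
for n,(lo,hi) in {'y':((18,150,80),(30,255,255)),'b':((100,150,80),(125,255,255)),'r':((172,160,80),(180,255,255)),'r2':((0,180,80),(6,255,255))}.items():
    m=cv2.inRange(hsv,lo,hi); k,l,s,c=cv2.connectedComponentsWithStats(m)
    for i in range(1,k):
        if s[i,4]>20 and s[i,4]<3000:
            p=cv2.minAreaRect(cv2.findContours((l==i).astype(np.uint8),0,1)[0][0]); w=px2w(ct,*p[0],0.012)
            pp=np.array([px2w(ct,*q,0.012)[:2] for q in cv2.boxPoints(p)])
            print(n,s[i,4],np.round(p[0],1),np.round(w[:2],3),[ (round(float(np.linalg.norm(pp[j+1]-pp[j])),3),round(float(np.degrees(np.arctan2(*(pp[j+1]-pp[j])[::-1]))),1)) for j in (0,1)])
```

```text
[ 0.49984395 -0.10021182  0.35131697] [ 4.35674628e-05  8.91504568e-04  9.99999599e-01 -6.57707847e-05] [-3.55386037e-01  1.80435439e-01  1.63688086e-01  1.55392160e+00
 -9.31166270e-05 -3.53603033e-01]
[ 0.416 -0.1    0.494] [[ 0.    1.    0.  ]
 [ 0.95 -0.    0.33]
 [ 0.33 -0.   -0.95]]
0.89 [342. 161. 379. 198.] [0.541 0.015]
0.8 [346. 222. 378. 258.] [0.639 0.025]
0.72 [238. 257. 261. 287.] [ 0.695 -0.153]
0.62 [279.  85. 311. 124.] [ 0.436 -0.082]
y 34 [282.6 169. ] [0.765 0.021] [(0.015, -11.0), (0.042, -101.1)]
y 111 [235.8 276.3] [0.403 0.184] [(0.035, -8.6), (0.034, -98.9)]
b 36 [187.  182.5] [0.723 0.347] [(0.02, -90.7), (0.017, -180.0)]
b 92 [247.3 277.8] [0.398 0.145] [(0.034, -7.7), (0.029, -97.9)]
b 1070 [497.9 391. ] [ 0.015 -0.678] [(0.158, -23.2), (0.146, -110.6)]
b 87 [497.7 408.5] [-0.041 -0.675] [(0.017, -25.3), (0.053, -112.4)]
r2 580 [400. 237.] [ 0.528 -0.373] [(0.055, -90.7), (0.136, 177.8)]
r2 80 [225.6 275. ] [0.408 0.218] [(0.031, -9.8), (0.028, -100.2)]
```

View pics/w1.png

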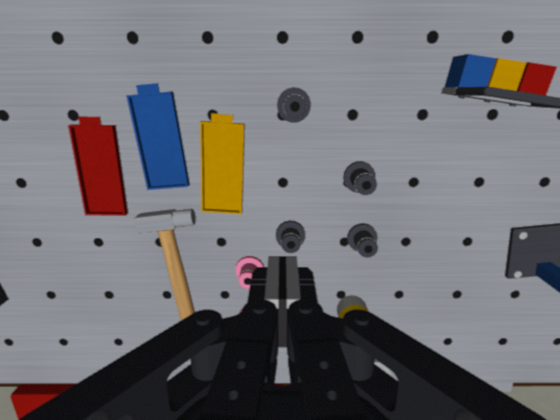

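```bash
cat >> h.py <<'E'
from scipy.optimize import minimize
def cyl(r,z0,z1):
    a=np.linspace(0,2*np.pi,24,endpoint=False)
    return np.array([[r*np.cos(t),r*np.sin(t),z] for t in a for z in (z0,z1)])
STAND=[cyl(.024,0,.008),cyl(.015,0,.045)]
def box(x0,x1,y0,y1,z0,z1): return np.array([[x,y,z] for x in(x0,x1) for y in(y0,y1) for z in(z0,z1)])
TRAY=[box(-.068,.068,-.031,.031,0,.012)]
def render(ci,parts,x,y,yaw,shape,S=4):
    m=np.zeros((shape[0]*S,shape[1]*S),np.uint8);c,s=np.cos(yaw),np.sin(yaw);R=np.array([[c,-s,0],[s,c,0],[0,0,1]])
    for P in parts:
        q=np.array([w2px(ci,R@p+[x,y,0]) for p in P])
        cv2.fillConvexPoly(m,cv2.convexHull(np.round((q+.5)*S).astype(np.int32)),255)
    return cv2.resize(m,(shape[1],shape[0]),interpolation=cv2.INTER_AREA)/255.
def fit(ci,mask,parts,x0,yaw=False):
    f=lambda p:np.abs(render(ci,parts,p[0]/100,p[1]/100,p[2]/10 if yaw else 0,mask.shape)-mask).sum()/mask.sum()
    p=np.array([x0[0]*100,x0[1]*100]+([x0[2]*10] if yaw else []))
    n=len(p);sx=np.vstack([p]+[p+np.eye(n)[i]*1.0 for i in range(n)])
    r=minimize(f,p,method='Nelder-Mead',options=dict(initial_simplex=sx,maxiter=80,xatol=.01))
    return np.append(r.x[:2]/100,r.x[2:]/10),r.fun
E
cat > f.py <<'E'
from h import *
im=cv2.cvtColor(cv2.imread('pics/w1.png'),cv2.COLOR_BGR2RGB);ci=imaging.camera_info('wrist');hsv=cv2.cvtColor(im,cv2.COLOR_RGB2HSV)
bg=im.max(2)<120
k,l,s,c=cv2.connectedComponentsWithStats(bg.astype(np.uint8))
for u,v in [(294,105),(360,178),(362,240),(291,235)]:
    ids=np.unique(l[v-6:v+7,u-6:u+7]);i=max(ids[ids>0],key=lambda j:s[j,4])
    m=cv2.morphologyEx((l==i).astype(np.uint8),cv2.MORPH_CLOSE,np.ones((5,5)))
    g=px2w(ci,u,v,.01); print('st',s[i],fit(ci,m,STAND,g))
for n,(lo,hi),(u,v) in [('y',((18,100,60),(32,255,255)),(222,165)),('b',((100,120,50),(125,255,255)),(160,140)),('r',((0,150,50),(8,255,255)),(98,165))]:
    m=cv2.inRange(hsv,lo,hi);
    if n=='r': m|=cv2.inRange(hsv,(172,150,50),(180,255,255))
    k,l2,s2,_=cv2.connectedComponentsWithStats(m); i=l2[v,u]; q=(l2==i).astype(np.uint8)
    q=cv2.morphologyEx(q,cv2.MORPH_OPEN,np.ones((5,5)))
    print(n,s2[i],fit(ci,q,TRAY,np.append(px2w(ci,u,v,.01)[:2],0.1),True))
    # gauge treads
    for j in range(1,k):
        if s2[j,4]>150 and s2[j,0]>430 and s2[j,1]<120: print(' gauge',n,s2[j],_[j],px2w(ci,*_[j],.045))
E
python3 f.py
```

```text
st [277  87  34  36 988] (array([ 0.43684419, -0.08451695]), np.float64(0.05396806553095507))
st [343 161  34  34 919] (array([0.54100191, 0.01573764]), np.float64(0.0395485288783631))
st [339 223  39  35 902] (array([0.64037158, 0.02720679]), np.float64(0.10891756923276474))
st [276 220  30  33 752] (array([ 0.6350633 , -0.08751687]), np.float64(0.08613892365456821))
y [ 200  113   44  101 4059] (array([ 0.52741389, -0.19010954, -0.06348356]), np.float64(0.069389117937402))
 gauge y [488  58  39  33 898] [506.88195991  74.18374165] [0.39837416 0.18153847 0.045     ]
b [ 127   84   62  105 4357] (array([ 0.48722428, -0.27942484,  0.0808791 ]), np.float64(0.09582612456747405))
 gauge b [ 446   54   50   34 1303] [470.1028396   71.37989256] [0.39511829 0.13486738 0.045     ]
r [  69  117   57   98 3923] (array([ 0.53030696, -0.36939366, -0.04584941]), np.float64(0.21709527230159364))
 gauge r [518  63  38  32 841] [536.24494649  78.56242568] [0.40350009 0.21959575 0.045     ]
```

Call:
play_rows([
  {"claw":0,"delta_pos":[9.9,31.8,15],"twist":0},
  {"claw":0,"delta_pos":[9.9,31.8,15],"twist":0},
  {"claw":0,"delta_pos":[9.9,31.8,15],"twist":0},
  {"claw":0,"delta_pos":[9.9,31.8,15],"twist":0},
  {"claw":0,"delta_pos":[9.9,31.8,15],"twist":0},
  {"claw":0,"delta_pos":[9.9,31.8,15],"twist":0},
  {"claw":0,"delta_pos":[9.9,31.8,20],"twist":0},
  {"claw":0,"delta_pos":[9.9,31.8,25],"twist":0},
  {"claw":0,"delta_pos":[9.9,31.8,28.5],"twist":0},
  {"claw":0,"delta_pos":[9.9,31.8,29.5],"twist":0},
  {"claw":0,"delta_pos":[9.9,31.8,29.5],"twist":0},
])

```text
clock: 4.25
tcp_pos: [0.4007, 0.2176, 0.0564]
orientation: [-0.0, -0.0, 1.0, -0.0]
wrist_force: [0.9, -0.0, 0.4]
finger_gap: 0.0004
```

Call:
play_rows([
  {"claw":0,"delta_pos":[0,0,0.2],"twist":0},
  {"claw":0,"delta_pos":[0,0,0.4],"twist":0},
  {"claw":0,"delta_pos":[0,0,0.6],"twist":0},
  {"claw":0,"delta_pos":[0,0,0.8],"twist":0},
  {"claw":0,"delta_pos":[0,0,0.8],"twist":0},
])

```text
clock: 4.88
tcp_pos: [0.401, 0.2178, 0.05]
orientation: [0.001, -0.0, 1.0, 0.0]
wrist_force: [-4.0, -1.7, 15.8]
finger_gap: -0.0001
```

Call:
play_rows([
  {"claw":0,"delta_pos":[0,0,-2.5],"twist":0},
  {"claw":0,"delta_pos":[1.1,-7.8,-2.5],"twist":0},
  {"claw":0,"delta_pos":[1.1,-7.8,-2.5],"twist":0},
  {"claw":0,"delta_pos":[1.1,-7.8,-0.5],"twist":0},
  {"claw":0,"delta_pos":[1.1,-7.8,0.2],"twist":0},
  {"claw":0,"delta_pos":[1.1,-7.8,0.5],"twist":0},
  {"claw":0,"delta_pos":[1.1,-7.8,0.8],"twist":0},
  {"claw":0,"delta_pos":[1.1,-7.8,1.0],"twist":0},
  {"claw":0,"delta_pos":[1.1,-7.8,1.0],"twist":0},
])

```text
clock: 6.0
tcp_pos: [0.3899, 0.14, 0.04]
orientation: [0.001, -0.001, 1.0, -0.0]
wrist_force: [-5.6, -0.7, 19.3]
finger_gap: 0.0003
```

Call:
play_rows([
  {"claw":0,"delta_pos":[0,0,-5],"twist":0},
  {"claw":0,"delta_pos":[-4.7,-22.4,-5],"twist":0},
  {"claw":0,"delta_pos":[-4.7,-22.4,-5],"twist":0},
  {"claw":0,"delta_pos":[-4.7,-22.4,-5],"twist":0},
  {"claw":0,"delta_pos":[-4.7,-22.4,-5],"twist":0},
  {"claw":0,"delta_pos":[-4.7,-22.4,-5],"twist":0},
  {"claw":0,"delta_pos":[-4.7,-22.4,-2],"twist":0},
  {"claw":0,"delta_pos":[-4.7,-22.4,-1.4],"twist":0},
  {"claw":0,"delta_pos":[-4.7,-22.4,-1.1],"twist":0},
  {"claw":0,"delta_pos":[-4.7,-22.4,-0.9],"twist":0},
  {"claw":0,"delta_pos":[-4.7,-22.4,-0.9],"twist":0},
])

```text
clock: 7.38
tcp_pos: [0.4372, -0.0841, 0.0478]
orientation: [0.0, -0.001, 1.0, -0.0]
wrist_force: [-0.4, 0.1, -0.2]
finger_gap: -0.0001
```

Not red. Down to 42.5 mm.

Call:
play_rows([
  {"claw":0,"delta_pos":[0,0,0.2],"twist":0},
  {"claw":0,"delta_pos":[0,0,0.4],"twist":0},
  {"claw":0,"delta_pos":[0,0,0.5],"twist":0},
  {"claw":0,"delta_pos":[0,0,0.5],"twist":0},
])

```text
clock: 7.88
tcp_pos: [0.4374, -0.0844, 0.045]
orientation: [0.001, -0.001, 1.0, -0.0]
wrist_force: [-7.7, 3.5, 27.3]
finger_gap: 0.0
```

Call:
play_rows([
  {"claw":6,"delta_pos":[0,0,-4],"twist":0},
  {"claw":6,"delta_pos":[0,0,-4],"twist":0},
  {"claw":6,"delta_pos":[0,0,-4],"twist":0},
  {"claw":6,"delta_pos":[0,0,-2],"twist":0},
  {"claw":6,"delta_pos":[0,0,1.5],"twist":0},
  {"claw":6,"delta_pos":[0,0,3.1],"twist":0},
  {"claw":6,"delta_pos":[0,0,3.1],"twist":0},
  {"claw":2,"delta_pos":[0,0,3.1],"twist":0},
  {"claw":2,"delta_pos":[0,0,3.1],"twist":0},
  {"claw":2,"delta_pos":[0,0,3.1],"twist":0},
  {"claw":2,"delta_pos":[0,0,3.1],"twist":0},
], force=60)

```text
clock: 9.25
tcp_pos: [0.4375, -0.0844, 0.012]
orientation: [0.001, -0.0, 1.0, -0.0]
wrist_force: [-0.2, 0.6, 6.5]
finger_gap: 0.0287
```

Call:
play_rows([
  {"claw":2,"delta_pos":[0,0,-4],"twist":0},
  {"claw":2,"delta_pos":[-6,-5.4,-4],"twist":0},
  {"claw":2,"delta_pos":[-11.95,-10.75,-4],"twist":0},
  {"claw":2,"delta_pos":[-11.95,-10.75,-4],"twist":0},
  {"claw":2,"delta_pos":[-11.95,-10.75,-4],"twist":0},
  {"claw":2,"delta_pos":[-11.95,-10.75,-2],"twist":0},
  {"claw":2,"delta_pos":[-11.95,-10.75,-1],"twist":0},
  {"claw":2,"delta_pos":[-11.95,-10.75,-0.4],"twist":0},
  {"claw":2,"delta_pos":[-11.95,-10.75,-0.3],"twist":0},
  {"claw":2,"delta_pos":[-11.95,-10.75,-0.3],"twist":0},
])

```text
clock: 10.5
tcp_pos: [0.5557, -0.191, 0.0151]
orientation: [-0.0, -0.001, 1.0, 0.0]
wrist_force: [-4.6, 1.9, 2.9]
finger_gap: 0.0289
```

Run:
```python
from h import *
s=get_state();print(s['wrist_force'],s['finger_gap'],s['tcp_pos']);im=snap('wrist');sd=snap('side');
cv2.imwrite('pics/w2.png',cv2.cvtColor(np.hstack([cv2.resize(im,(400,300)),cv2.resize(sd[220:420,120:380],(390,300))]),cv2.COLOR_RGB2BGR))
```

```text
[-4.62204519  1.93598581  2.92463846] 0.028918719848826293 [ 0.55567804 -0.19100639  0.01512357]
```

View pics/w2.png

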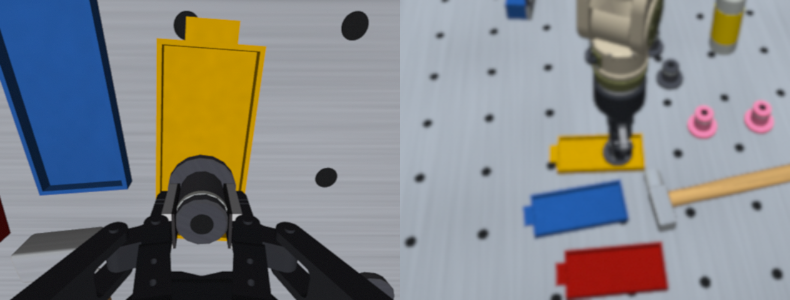

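Call:
play_rows([
  {"claw":5,"delta_pos":[0,0,0],"twist":0},
  {"claw":5,"delta_pos":[0,0,0],"twist":0},
  {"claw":5,"delta_pos":[0,0,0],"twist":0},
  {"claw":5,"delta_pos":[0,0,-2],"twist":0},
  {"claw":2,"delta_pos":[0,0,-6],"twist":0},
  {"claw":0,"delta_pos":[0,0,-8],"twist":0},
  {"claw":0,"delta_pos":[0,0,-8],"twist":0},
])

```text
clock: 11.48
tcp_pos: [0.5579, -0.1925, 0.0961]
orientation: [0.002, -0.0, 1.0, -0.001]
wrist_force: [-0.2, -0.7, -0.6]
finger_gap: 0.0002
```

Run:
```python
from h import *
s=get_state();print(s['wrist_force'],s['finger_gap'],s['tcp_pos']);im=snap('wrist','w3.png')
```

```text
[-0.18522907 -0.70668171 -0.6179033 ] 0.00024231908022041227 [ 0.55794743 -0.19245474  0.09607106]
```

View pics/w3.png

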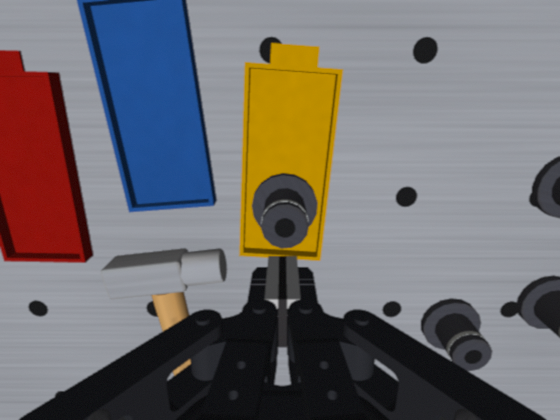

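Call:
play_rows([
  {"claw":0,"delta_pos":[-4,5,0],"twist":0},
  {"claw":0,"delta_pos":[-7.7,10.5,0],"twist":0},
  {"claw":0,"delta_pos":[-7.7,10.5,0],"twist":0},
  {"claw":0,"delta_pos":[-7.7,10.5,0],"twist":0},
  {"claw":0,"delta_pos":[-7.7,10.5,3.5],"twist":0},
  {"claw":0,"delta_pos":[-7.7,10.5,4.2],"twist":0},
  {"claw":0,"delta_pos":[-7.7,10.5,4.5],"twist":0},
  {"claw":0,"delta_pos":[-7.7,10.5,4.75],"twist":0},
  {"claw":0,"delta_pos":[-7.7,10.5,4.75],"twist":0},
  {"claw":0,"delta_pos":[-7.7,10.5,4.75],"twist":0},
])

```text
clock: 12.78
tcp_pos: [0.6338, -0.0867, 0.0475]
orientation: [0.001, -0.0, 1.0, -0.0]
wrist_force: [-0.3, -0.7, 0.0]
finger_gap: -0.0003
```

Call:
play_rows([
  {"claw":0,"delta_pos":[0,0,0.2],"twist":0},
  {"claw":0,"delta_pos":[0,0,0.4],"twist":0},
  {"claw":0,"delta_pos":[0,0,0.5],"twist":0},
  {"claw":0,"delta_pos":[0,0,0.5],"twist":0},
])

```text
clock: 13.28
tcp_pos: [0.6332, -0.0865, 0.0416]
orientation: [-0.0, -0.0, 1.0, -0.0]
wrist_force: [-0.6, -0.6, -0.4]
finger_gap: -0.0003
```

Call:
play_rows([
  {"claw":0,"delta_pos":[0,0,0.2],"twist":0},
  {"claw":0,"delta_pos":[0,0,0.35],"twist":0},
  {"claw":0,"delta_pos":[0,0,0.35],"twist":0},
])

```text
clock: 13.65
tcp_pos: [0.6332, -0.0866, 0.0381]
orientation: [-0.0, -0.0, 1.0, -0.0]
wrist_force: [-0.0, 0.5, -0.0]
finger_gap: 0.0002
```

Call:
play_rows([
  {"claw":0,"delta_pos":[5,0,-6],"twist":0},
  {"claw":0,"delta_pos":[10,0,-12],"twist":0},
  {"claw":0,"delta_pos":[10,0,-18],"twist":0},
  {"claw":0,"delta_pos":[10,0,-18],"twist":0},
  {"claw":0,"delta_pos":[10,0,-18],"twist":0},
])

```text
clock: 14.28
tcp_pos: [0.5344, -0.0871, 0.221]
orientation: [0.003, -0.0, 1.0, -0.001]
wrist_force: [0.2, 0.2, 0.1]
finger_gap: 0.0002
```

Run:
```python
from h import *
s=get_state();print(s['wrist_force'],s['finger_gap'],s['tcp_pos']);im=snap('wrist','w4.png')
ci=imaging.camera_info('wrist')
for d in spotter.spot_in('wrist','standoff_a'):
    e=d['extent']; print(round(d['conf'],2),np.round(e),np.round(px2w(ci,(e[0]+e[2])/2,(e[1]+e[3])/2,0.015),3)[:2])
```

```text
[0.23521397 0.24096167 0.09881114] 0.00016441631489124377 [ 0.53440275 -0.08712363  0.22099847]
0.94 [355. 157. 403. 203.] [0.542 0.017]
0.9 [213. 284. 248. 314.] [ 0.692 -0.15 ]
0.8 [300. 253. 329. 297.] [ 0.658 -0.048]
0.6 [165. 167. 212. 215.] [ 0.555 -0.188]
0.58 [357. 237. 403. 285.] [0.64  0.027]
```

View pics/w4.png

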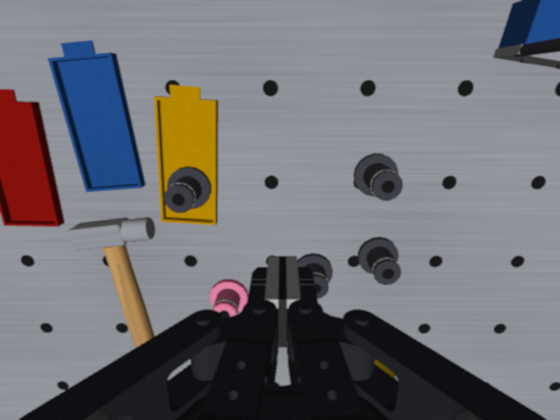

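Call:
play_rows([
  {"claw":0,"delta_pos":[-0.8,5,5],"twist":0},
  {"claw":0,"delta_pos":[-0.8,10.3,10],"twist":0},
  {"claw":0,"delta_pos":[-0.8,10.3,14],"twist":0},
  {"claw":0,"delta_pos":[-0.8,10.3,15.5],"twist":0},
  {"claw":0,"delta_pos":[-0.8,10.3,16.4],"twist":0},
  {"claw":0,"delta_pos":[-0.8,10.3,16.8],"twist":0},
  {"claw":0,"delta_pos":[-0.8,10.3,17.1],"twist":0},
  {"claw":0,"delta_pos":[-0.8,10.3,17.1],"twist":0},
])

```text
clock: 15.38
tcp_pos: [0.5426, 0.0153, 0.0502]
orientation: [0.002, 0.0, 1.0, -0.0]
wrist_force: [-4.4, 0.5, 10.0]
finger_gap: -0.0002
```

Call:
play_rows([
  {"claw":6,"delta_pos":[0.1,0,-4],"twist":0},
  {"claw":6,"delta_pos":[0.1,0,-4],"twist":0},
  {"claw":6,"delta_pos":[0.1,0,-4],"twist":0},
  {"claw":6,"delta_pos":[0.1,0,-1],"twist":0},
  {"claw":6,"delta_pos":[0.1,0,2],"twist":0},
  {"claw":6,"delta_pos":[0.1,0,3.6],"twist":0},
  {"claw":6,"delta_pos":[0.1,0,3.6],"twist":0},
  {"claw":2,"delta_pos":[0.1,0,3.6],"twist":0},
  {"claw":2,"delta_pos":[0.1,0,3.6],"twist":0},
  {"claw":2,"delta_pos":[0.1,0,3.6],"twist":0},
  {"claw":2,"delta_pos":[0.1,0,3.6],"twist":0},
], force=60)

```text
clock: 16.75
tcp_pos: [0.5415, 0.016, 0.0126]
orientation: [0.001, -0.0, 1.0, -0.0]
wrist_force: [0.2, -1.4, 6.9]
finger_gap: 0.0288
```

```bash
cat > f2.py <<'E'
from h import *
# refit red tray in w1 (camera pose then: reconstruct from recorded state) via live wrist image instead: use w1 pose
R=np.array([[0,1,0],[.9455,0,.3256],[.3256,0,-.9455]]);
E
python3 - <<'E'
from h import *
print(get_state()['tcp_pos'])
im=cv2.cvtColor(cv2.imread('pics/top1.png'),cv2.COLOR_BGR2RGB);ct=imaging.camera_info('top');hsv=cv2.cvtColor(im,cv2.COLOR_RGB2HSV)
for n,(lo,hi),(u,v) in [('y',((15,90,60),(34,255,255)),(345,240)),('b',((98,100,40),(128,255,255)),(373,248)),('r',((0,120,40),(10,255,255)),(400,237))]:
    m=cv2.inRange(hsv,lo,hi)
    if n=='r': m|=cv2.inRange(hsv,(172,120,40),(180,255,255))
    k,l,s,_=cv2.connectedComponentsWithStats(m);q=(l==l[v,u]).astype(np.uint8);q=cv2.morphologyEx(q,cv2.MORPH_OPEN,np.ones((3,13)))
    print(n,s[l[v,u]],fit(ct,q,TRAY,np.append(px2w(ct,u,v,.01)[:2],0.05),True))
E
```

```text
[0.5414595  0.01601485 0.01261496]
y [     0      0    560    420 230554] (array([ 0.51766843, -0.18917568,  0.15661035]), np.float64(0.9966156122698033))
b [     0      0    560    420 232720] (array([ 0.50786446, -0.2618632 , -0.10001778]), np.float64(0.9966273643218535))
r [392 217  17  42 652] (array([ 0.53420213, -0.37334688, -0.05450103]), np.float64(0.25941558441558443))
```

Call:
play_rows([
  {"claw":2,"delta_pos":[0,0,-6],"twist":0},
  {"claw":2,"delta_pos":[0,-2,-10],"twist":0},
  {"claw":2,"delta_pos":[-1.95,-38.8,-10],"twist":0},
  {"claw":2,"delta_pos":[-1.95,-38.8,-10],"twist":0},
  {"claw":2,"delta_pos":[-1.95,-38.8,-10],"twist":0},
  {"claw":2,"delta_pos":[-1.95,-38.8,-10],"twist":0},
  {"claw":2,"delta_pos":[-1.95,-38.8,-10],"twist":0},
  {"claw":2,"delta_pos":[-1.95,-38.8,-10],"twist":0},
  {"claw":2,"delta_pos":[-1.95,-38.8,-10],"twist":0},
  {"claw":2,"delta_pos":[-1.95,-38.8,-6],"twist":0},
  {"claw":2,"delta_pos":[-1.95,-38.8,-3],"twist":0},
  {"claw":2,"delta_pos":[-1.95,-38.8,-3],"twist":0},
])

```text
clock: 18.25
tcp_pos: [0.5575, -0.3685, 0.0376]
orientation: [-0.003, -0.001, 1.0, 0.003]
wrist_force: [-0.8, 0.4, -3.1]
finger_gap: 0.0285
```

Run:
```python
from h import *
s=get_state();print(s['wrist_force'],s['finger_gap'],s['tcp_pos']);im=snap('wrist','w5.png')
```

```text
[-0.83451043  0.39229406 -3.1108378 ] 0.02854152177413058 [ 0.55747626 -0.36850417  0.03756992]
```

View pics/w5.png

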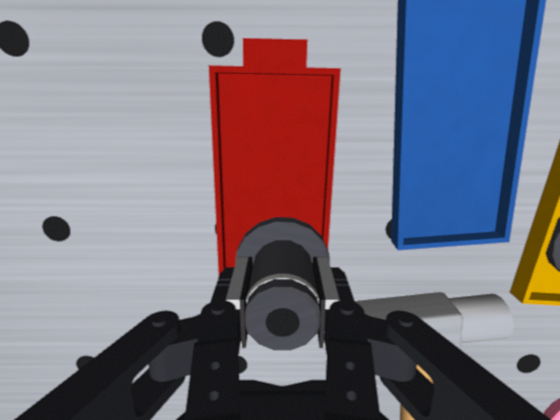

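Call:
play_rows([
  {"claw":2,"delta_pos":[3,0.1,0],"twist":0},
  {"claw":2,"delta_pos":[6,0.3,0],"twist":0},
  {"claw":2,"delta_pos":[6,0.3,0],"twist":0},
  {"claw":2,"delta_pos":[6,0.3,1.5],"twist":0},
  {"claw":2,"delta_pos":[6,0.3,2.4],"twist":0},
  {"claw":2,"delta_pos":[6,0.3,2.7],"twist":0},
  {"claw":2,"delta_pos":[6,0.3,2.7],"twist":0},
])

```text
clock: 19.18
tcp_pos: [0.5007, -0.3686, 0.0156]
orientation: [0.0, -0.001, 1.0, -0.0]
wrist_force: [-3.7, 3.2, 9.8]
finger_gap: 0.0289
```

Call:
play_rows([
  {"claw":4.5,"delta_pos":[0,0,0],"twist":0},
  {"claw":4.5,"delta_pos":[0,0,0],"twist":0},
  {"claw":4.5,"delta_pos":[0,0,0],"twist":0},
  {"claw":4.5,"delta_pos":[0,0,-2],"twist":0},
  {"claw":2,"delta_pos":[0,0,-6],"twist":0},
  {"claw":0,"delta_pos":[-6,10,-12],"twist":0},
  {"claw":0,"delta_pos":[-10,20,-20],"twist":0},
  {"claw":0,"delta_pos":[-10,34,-20],"twist":0},
  {"claw":0,"delta_pos":[-10,34,-20],"twist":0},
  {"claw":0,"delta_pos":[-10,34,-20],"twist":0},
  {"claw":0,"delta_pos":[-10,34,-20],"twist":0},
  {"claw":0,"delta_pos":[-10,34,-20],"twist":0},
])

```text
clock: 20.68
tcp_pos: [0.6009, -0.025, 0.2158]
orientation: [0.001, -0.003, 1.0, 0.0]
wrist_force: [0.6, -0.5, -0.6]
finger_gap: -0.0001
```

Run:
```python
from h import *
s=get_state();print(s['tcp_pos']);ci=imaging.camera_info('wrist');im=snap('wrist','w6.png')
dets=spotter.spot_in('wrist','standoff_a')
l=cv2.connectedComponents((im.max(2)<120).astype(np.uint8))[1]
for d in dets:
    e=np.array(d['extent']).astype(int);u,v=(e[0]+e[2])//2,(e[1]+e[3])//2
    m=np.zeros(im.shape[:2],np.uint8);sl=np.s_[max(e[1]-4,0):e[3]+5,max(e[0]-4,0):e[2]+5];m[sl]=(im.max(2)<120)[sl]
    m=cv2.morphologyEx(m,cv2.MORPH_OPEN,np.ones((5,5)));g=px2w(ci,u,v,.015)
    print(round(d['conf'],2),e,np.round(g[:2],3),fit(ci,m,STAND,g) if m.sum() else 0)
```

```text
[ 0.6008775  -0.02503286  0.21579489]
0.97 [147 234 192 275] [ 0.697 -0.154] (array([ 0.70353977, -0.14726412]), np.float64(3.261814725890356))
0.94 [ 88 104 146 153] [ 0.556 -0.191] (array([ 0.55573309, -0.19208351]), np.float64(0.03844055406944408))
0.81 [242 208 278 250] [ 0.665 -0.049] (array([ 0.66204726, -0.04961739]), np.float64(0.08450861074652985))
0.73 [162 304 195 332] [ 0.785 -0.152] (array([ 0.80128327, -0.15047313]), np.float64(0.9366409670664382))
0.57 [308 184 352 231] [0.639 0.028] (array([0.6407226 , 0.02743157]), np.float64(0.053419701213818865))
```

View pics/w6.png

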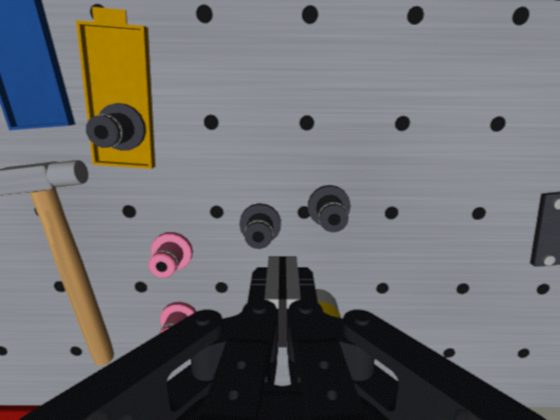

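Call:
play_rows([
  {"claw":0,"delta_pos":[-4,5.25,5],"twist":0},
  {"claw":0,"delta_pos":[-4,5.25,10],"twist":0},
  {"claw":0,"delta_pos":[-4,5.25,14],"twist":0},
  {"claw":0,"delta_pos":[-4,5.25,15.5],"twist":0},
  {"claw":0,"delta_pos":[-4,5.25,16.2],"twist":0},
  {"claw":0,"delta_pos":[-4,5.25,16.5],"twist":0},
  {"claw":0,"delta_pos":[-4,5.25,16.8],"twist":0},
  {"claw":0,"delta_pos":[-4,5.25,16.8],"twist":0},
])

```text
clock: 21.78
tcp_pos: [0.6403, 0.0238, 0.0473]
orientation: [0.001, -0.0, 1.0, -0.0]
wrist_force: [-0.9, 0.5, -0.2]
finger_gap: 0.0
```

Call:
play_rows([
  {"claw":0,"delta_pos":[0,0.35,0],"twist":0},
  {"claw":0,"delta_pos":[0,0.35,0.2],"twist":0},
  {"claw":0,"delta_pos":[0,0.35,0.4],"twist":0},
  {"claw":0,"delta_pos":[0,0.35,0.5],"twist":0},
  {"claw":0,"delta_pos":[0,0.35,0.5],"twist":0},
])

```text
clock: 22.4
tcp_pos: [0.6403, 0.0278, 0.0452]
orientation: [0.001, -0.001, 1.0, -0.0]
wrist_force: [-7.8, 1.9, 20.7]
finger_gap: 0.0003
```

Call:
play_rows([
  {"claw":5,"delta_pos":[0,0,-4],"twist":0},
  {"claw":5,"delta_pos":[0,0,-4],"twist":0},
  {"claw":5,"delta_pos":[0,0,-4],"twist":0},
  {"claw":5,"delta_pos":[0,0,-1],"twist":0},
  {"claw":5,"delta_pos":[0,0,1.5],"twist":0},
  {"claw":5,"delta_pos":[0,0,3.1],"twist":0},
  {"claw":5,"delta_pos":[0,0,3.1],"twist":0},
  {"claw":2,"delta_pos":[0,0,3.1],"twist":0},
  {"claw":2,"delta_pos":[0,0,3.1],"twist":0},
  {"claw":2,"delta_pos":[0,0,3.1],"twist":0},
  {"claw":2,"delta_pos":[0,0,3.1],"twist":0},
], force=60)

```text
clock: 23.78
tcp_pos: [0.6405, 0.0273, 0.0112]
orientation: [0.001, -0.0, 1.0, -0.0]
wrist_force: [-0.0, -0.1, 3.2]
finger_gap: 0.0283
```

Call:
play_rows([
  {"claw":2,"delta_pos":[0,0,-6],"twist":0},
  {"claw":2,"delta_pos":[3,-3,-8],"twist":0},
  {"claw":2,"delta_pos":[14.3,-21.5,-8],"twist":0},
  {"claw":2,"delta_pos":[14.3,-21.5,-8],"twist":0},
  {"claw":2,"delta_pos":[14.3,-21.5,-8],"twist":0},
  {"claw":2,"delta_pos":[14.3,-21.5,-8],"twist":0},
  {"claw":2,"delta_pos":[14.3,-21.5,-8],"twist":0},
  {"claw":2,"delta_pos":[14.3,-21.5,-4],"twist":0},
  {"claw":2,"delta_pos":[14.3,-21.5,-1.5],"twist":0},
  {"claw":2,"delta_pos":[14.3,-21.5,-0.6],"twist":0},
  {"claw":2,"delta_pos":[14.3,-21.5,-0.3],"twist":0},
  {"claw":2,"delta_pos":[14.3,-21.5,-0.3],"twist":0},
])

```text
clock: 25.28
tcp_pos: [0.4973, -0.187, 0.0142]
orientation: [0.0, -0.001, 1.0, 0.0]
wrist_force: [-1.1, 0.9, -2.2]
finger_gap: 0.0283
```

Call:
play_rows([
  {"claw":4.5,"delta_pos":[0,0,0],"twist":0},
  {"claw":4.5,"delta_pos":[0,0,0],"twist":0},
  {"claw":4.5,"delta_pos":[0,0,0],"twist":0},
  {"claw":4.5,"delta_pos":[0,0,-2.5],"twist":0},
  {"claw":2,"delta_pos":[0,0,-7],"twist":0},
  {"claw":0,"delta_pos":[-3,3,-10],"twist":0},
  {"claw":0,"delta_pos":[-16.5,13.8,-10],"twist":0},
  {"claw":0,"delta_pos":[-16.5,13.8,-10],"twist":0},
  {"claw":0,"delta_pos":[-16.5,13.8,-10],"twist":0},
  {"claw":0,"delta_pos":[-16.5,13.8,-10],"twist":0},
  {"claw":0,"delta_pos":[-16.5,13.8,-6],"twist":0},
  {"claw":0,"delta_pos":[-16.5,13.8,-5],"twist":0},
])

```text
clock: 26.78
tcp_pos: [0.659, -0.0498, 0.0606]
orientation: [-0.003, -0.0, 1.0, 0.0]
wrist_force: [-0.4, -0.5, -0.8]
finger_gap: 0.0001
```

Call:
play_rows([
  {"claw":0,"delta_pos":[0,0,0.6],"twist":0},
  {"claw":0,"delta_pos":[0,0,1.2],"twist":0},
  {"claw":0,"delta_pos":[0,0,1.5],"twist":0},
  {"claw":0,"delta_pos":[0,0,1.7],"twist":0},
  {"claw":0,"delta_pos":[0,0,1.7],"twist":0},
])

```text
clock: 27.4
tcp_pos: [0.6619, -0.0496, 0.0465]
orientation: [0.0, -0.0, 1.0, -0.0]
wrist_force: [0.3, 0.6, -0.6]
finger_gap: -0.0
```

Call:
play_rows([
  {"claw":0,"delta_pos":[0,0,0.2],"twist":0},
  {"claw":0,"delta_pos":[0,0,0.4],"twist":0},
  {"claw":0,"delta_pos":[0,0,0.4],"twist":0},
])

```text
clock: 27.78
tcp_pos: [0.6616, -0.0495, 0.0421]
orientation: [-0.0, -0.0, 1.0, -0.0]
wrist_force: [-0.1, -0.1, 0.0]
finger_gap: -0.0003
```

Call:
play_rows([
  {"claw":0,"delta_pos":[0,0,0.2],"twist":0},
  {"claw":0,"delta_pos":[0,0,0.35],"twist":0},
  {"claw":0,"delta_pos":[0,0,0.35],"twist":0},
])

```text
clock: 28.15
tcp_pos: [0.662, -0.0496, 0.0403]
orientation: [0.001, -0.0, 1.0, -0.0]
wrist_force: [-4.1, 0.8, 8.2]
finger_gap: -0.0001
```

Call:
play_rows([
  {"claw":6,"delta_pos":[0,0,-4],"twist":0},
  {"claw":6,"delta_pos":[0,0,-4],"twist":0},
  {"claw":6,"delta_pos":[0,0,-4],"twist":0},
  {"claw":6,"delta_pos":[0,0,-1],"twist":0},
  {"claw":6,"delta_pos":[0,0,1.5],"twist":0},
  {"claw":6,"delta_pos":[0,0,2.75],"twist":0},
  {"claw":6,"delta_pos":[0,0,2.75],"twist":0},
  {"claw":2,"delta_pos":[0,0,2.75],"twist":0},
  {"claw":2,"delta_pos":[0,0,2.75],"twist":0},
  {"claw":2,"delta_pos":[0,0,2.75],"twist":0},
  {"claw":2,"delta_pos":[0,0,2.75],"twist":0},
], force=60)

```text
clock: 29.52
tcp_pos: [0.6629, -0.0499, 0.0128]
orientation: [0.001, -0.0, 1.0, -0.0]
wrist_force: [-0.9, 0.1, 6.8]
finger_gap: 0.0278
```

Call:
play_rows([
  {"claw":2,"delta_pos":[0,0,-6],"twist":0},
  {"claw":2,"delta_pos":[3,-3,-9],"twist":0},
  {"claw":2,"delta_pos":[18.1,-23,-9],"twist":0},
  {"claw":2,"delta_pos":[18.1,-23,-9],"twist":0},
  {"claw":2,"delta_pos":[18.1,-23,-9],"twist":0},
  {"claw":2,"delta_pos":[18.1,-23,-9],"twist":0},
  {"claw":2,"delta_pos":[18.1,-23,-9],"twist":0},
  {"claw":2,"delta_pos":[18.1,-23,-5],"twist":0},
  {"claw":2,"delta_pos":[18.1,-23,-2],"twist":0},
  {"claw":2,"delta_pos":[18.1,-23,-0.6],"twist":0},
  {"claw":2,"delta_pos":[18.1,-23,-0.3],"twist":0},
  {"claw":2,"delta_pos":[18.1,-23,-0.3],"twist":0},
])

```text
clock: 31.02
tcp_pos: [0.4808, -0.2785, 0.0153]
orientation: [-0.0, -0.001, 1.0, 0.0]
wrist_force: [-3.2, 2.4, 3.2]
finger_gap: 0.0278
```

Call:
play_rows([
  {"claw":4.5,"delta_pos":[0,0,0],"twist":0},
  {"claw":4.5,"delta_pos":[0,0,0],"twist":0},
  {"claw":4.5,"delta_pos":[0,0,0],"twist":0},
  {"claw":4.5,"delta_pos":[0,0,-2.5],"twist":0},
  {"claw":2,"delta_pos":[0,0,-7],"twist":0},
  {"claw":0,"delta_pos":[-2,4,-13],"twist":0},
  {"claw":0,"delta_pos":[-4,8,-28],"twist":0},
  {"claw":0,"delta_pos":[-4,8,-28],"twist":0},
  {"claw":0,"delta_pos":[-4,8,-28],"twist":0},
  {"claw":0,"delta_pos":[-4,8,-28],"twist":0},
  {"claw":0,"delta_pos":[-4,8,-28],"twist":0},
])

```text
clock: 32.4
tcp_pos: [0.5208, -0.1997, 0.2937]
orientation: [-0.0, -0.001, 1.0, 0.0]
wrist_force: [0.4, 0.6, -1.3]
finger_gap: 0.0
```

Run:
```python
from h import *
s=get_state();print(s['tcp_pos'],s['joint_pos']);im=snap('wrist');sd=snap('side')
cv2.imwrite('pics/w7.png',cv2.cvtColor(np.vstack([cv2.resize(im[:270],(800,386)),cv2.resize(sd[100:180,180:400],(583,212))[:, :800] if 0 else np.pad(cv2.resize(sd[60:240,150:410],(308,213)),((0,0),(0,492),(0,0)))]),cv2.COLOR_RGB2BGR))
```

```text
[ 0.52083404 -0.19966411  0.29366875] [-5.09904044e-01  2.71343475e-01  1.40361240e-01  1.44024836e+00
 -1.64554411e-04 -5.10922092e-01]
```

View pics/w7.png

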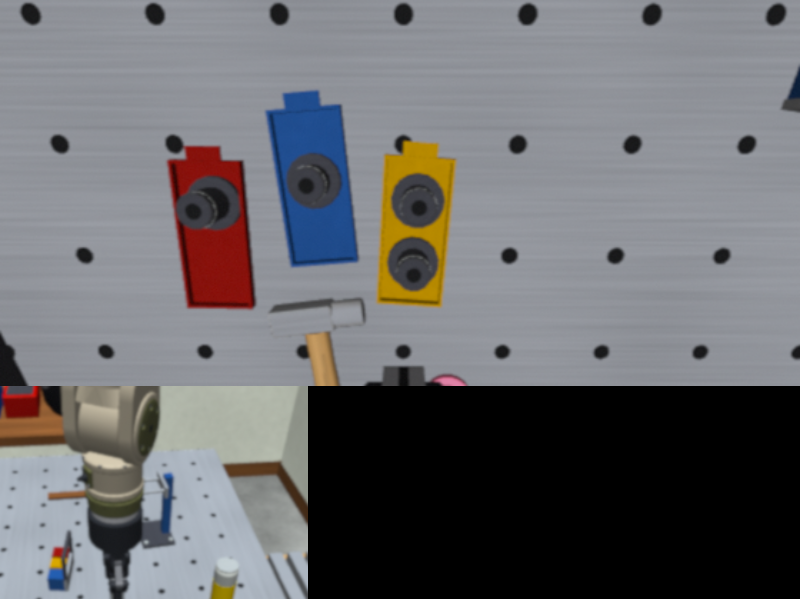

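Call:
play_rows([
  {"claw":0,"delta_pos":[2,42,-6],"twist":98},
  {"claw":0,"delta_pos":[2,42,-6],"twist":98},
  {"claw":0,"delta_pos":[2,42,-6],"twist":98},
  {"claw":0,"delta_pos":[2,42,-6],"twist":98},
  {"claw":0,"delta_pos":[2,42,-6],"twist":98},
  {"claw":0,"delta_pos":[2,42,-6],"twist":98},
  {"claw":0,"delta_pos":[2,42,-6],"twist":98},
  {"claw":0,"delta_pos":[2,42,-6],"twist":98},
  {"claw":0,"delta_pos":[2,42,-6],"twist":98},
  {"claw":0,"delta_pos":[2,42,-6],"twist":98},
  {"claw":0,"delta_pos":[2,42,-6],"twist":98},
])

```text
clock: 33.88
tcp_pos: [0.5003, 0.22, 0.3527]
orientation: [-0.001, 0.754, 0.657, -0.001]
wrist_force: [0.5, -0.1, 0.2]
finger_gap: 0.0003
```

Run:
```python
from h import *
import pickle
s=get_state();print(s['tcp_pos'],s['orientation'],s['joint_pos'][5]);ci=imaging.camera_info('wrist');snap('wrist','w8.png');pickle.dump(ci,open('ci8.pkl','wb'))
print(-np.array(ci['world_to_cam'])[:3,:3].T@np.array(ci['world_to_cam'])[:3,3])
snap('top','top8.png')
```

```text
[0.50028305 0.21996172 0.35274546] [-5.49117800e-04  7.54035631e-01  6.56832051e-01 -1.27360651e-03] 1.975757783743252
[0.51266828 0.30355644 0.49495027]
```

View pics/w8.png

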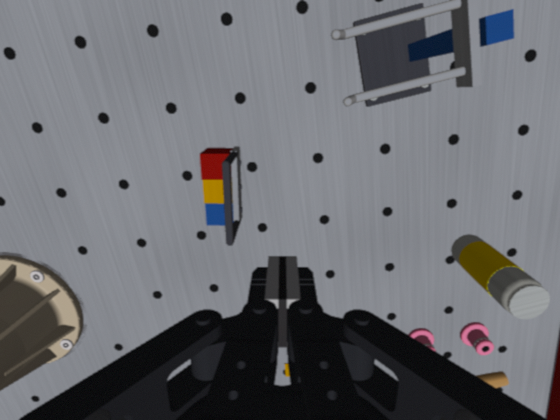

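View pics/top8.png

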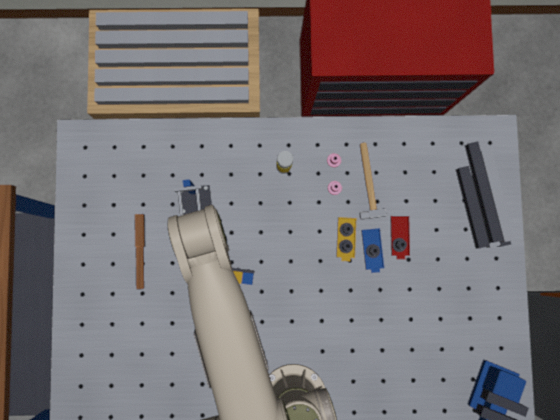

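```bash
cat > hk.py <<'E'
from h import *
import pickle
ci=pickle.load(open('ci8.pkl','rb'))
t1,t2=px2w(ci,337,35,.181),px2w(ci,348,101,.181); c1,c2=px2w(ci,458,4,.165),px2w(ci,463,71,.165)
print('tips',t1,t2,'cross',c1,c2)
print('yaw',[np.degrees(np.arctan2(*(b-a)[1::-1])) for a,b in((t1,c1),(t2,c2))],'len',np.linalg.norm(c1[:2]-t1[:2]),np.linalg.norm(t1-t2),np.linalg.norm(c1-c2))
im=cv2.imread('pics/w8.png')
a=cv2.resize(im[135:250,185:265],None,fx=5,fy=5,interpolation=cv2.INTER_CUBIC)
b=cv2.resize(im[0:115,320:480],None,fx=2.5,fy=2.5,interpolation=cv2.INTER_CUBIC)
o=np.zeros((575,800,3),np.uint8);o[:,:400]=a;o[:b.shape[0],400:]=b[:,:400]
cv2.imwrite('pics/c8.png',o)
E
python3 hk.py
```

```text
tips [0.56373047 0.3399394  0.181     ] [0.56908168 0.28534057 0.181     ] cross [0.67194207 0.35158411 0.165     ] [0.67832035 0.29633897 0.165     ]
yaw [np.float64(6.141996141552646), np.float64(5.749296817385566)] len 0.10883633917892327 0.05486043663800029 0.055612119597129125
```

View pics/c8.png

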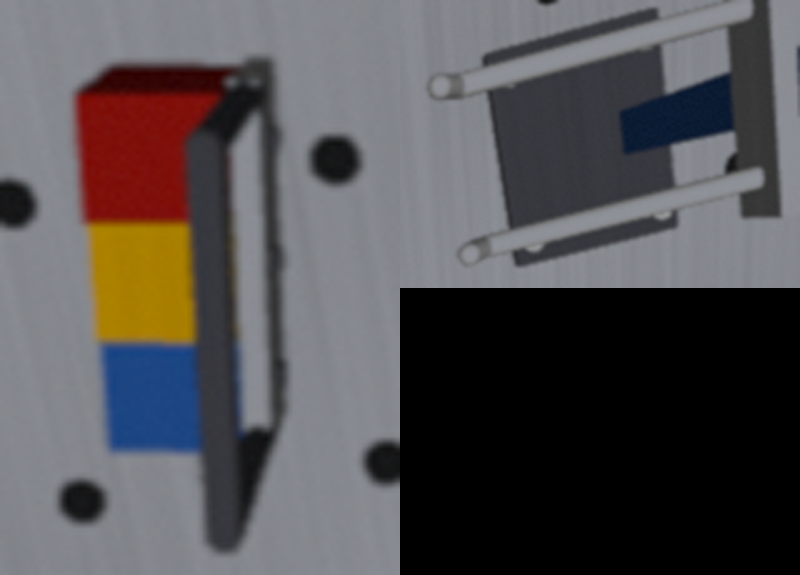

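Run:
```python
from h import *
import pickle
ci=pickle.load(open('ci8.pkl','rb'))
a,b=px2w(ci,226.4,160.3,.102),px2w(ci,229.8,242.6,.102)
print(a,b,(a+b)/2,np.linalg.norm(a-b),'yaw',np.degrees(np.arctan2(-(a-b)[0],(a-b)[1])))
for P in ((0.425,0.1787,.102),(0.612,.3173,.169)): print(w2px(ci,P))
```

```text
[0.43495561 0.23299808 0.102     ] [0.41876118 0.12618427 0.102     ] [0.42685839 0.17959117 0.102     ] 0.10803448217707755 yaw -8.621163696163764
[226.84013172 204.06211253]
[390.89781021  56.69147669]
```

Call:
play_rows([
  {"claw":5,"delta_pos":[-5,-6.7,5],"twist":0.6},
  {"claw":5,"delta_pos":[-5,-6.7,11],"twist":0.6},
  {"claw":5,"delta_pos":[-5,-6.7,17],"twist":0.6},
  {"claw":5,"delta_pos":[-5,-6.7,20],"twist":0.6},
  {"claw":5,"delta_pos":[-5,-6.7,20],"twist":0.6},
  {"claw":5,"delta_pos":[-5,-6.7,20],"twist":0.6},
  {"claw":5,"delta_pos":[-5,-6.7,20],"twist":0.6},
])

```text
clock: 34.85
tcp_pos: [0.4294, 0.1805, 0.1567]
orientation: [0.001, 0.758, 0.653, 0.002]
wrist_force: [-0.2, 0.8, -0.1]
finger_gap: 0.0501
```

Run:
```python
from h import *
s=get_state();print(s['tcp_pos'],s['orientation']);ci=imaging.camera_info('wrist');snap('wrist','w9.png')
print(w2px(ci,(.4265,.1795,.102)), w2px(ci,(.4341,.2299,.102)), w2px(ci,(.4189,.129,.102)))
```

```text
[0.42941124 0.1804765  0.1566603 ] [0.00107243 0.75774196 0.65255047 0.00196137]
[276.70035293 230.77766238] [276.38786648 151.51065642] [276.99009742 298.80081874]
```

View pics/w9.png

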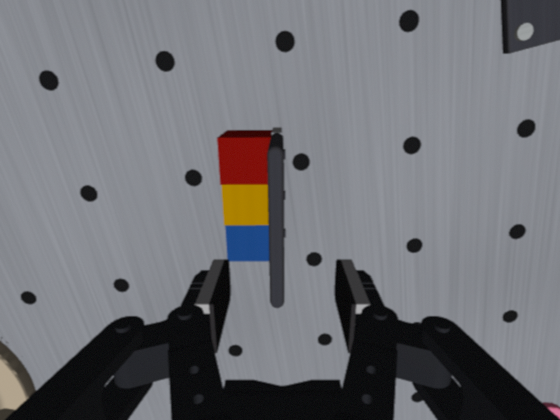

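Call:
play_rows([
  {"claw":5,"delta_pos":[0,-0.1,2],"twist":0},
  {"claw":5,"delta_pos":[0,-0.1,4],"twist":0},
  {"claw":5,"delta_pos":[0,-0.1,6],"twist":0},
  {"claw":5,"delta_pos":[0,-0.1,6.9],"twist":0},
  {"claw":5,"delta_pos":[0,-0.1,6.9],"twist":0},
  {"claw":2,"delta_pos":[0,-0.1,6.9],"twist":0},
  {"claw":0.4,"delta_pos":[0,-0.1,6.9],"twist":0},
  {"claw":0.4,"delta_pos":[0,-0.1,6.9],"twist":0},
  {"claw":0.4,"delta_pos":[0,-0.1,6.9],"twist":0},
  {"claw":0.4,"delta_pos":[0,-0.1,6.9],"twist":0},
  {"claw":0.4,"delta_pos":[0,-0.1,6.9],"twist":0},
], force=100)

```text
clock: 36.28
tcp_pos: [0.427, 0.1803, 0.0862]
orientation: [0.0, 0.758, 0.652, 0.001]
wrist_force: [-1.0, -0.0, 5.2]
finger_gap: 0.0064
```

Call:
play_rows([
  {"claw":0.3,"delta_pos":[0,0,-1],"twist":0},
  {"claw":0.3,"delta_pos":[0,0,-3],"twist":0},
  {"claw":0.3,"delta_pos":[0,0,-6],"twist":0},
  {"claw":0.3,"delta_pos":[0,0,-9.5],"twist":0},
  {"claw":0.3,"delta_pos":[3.5,2,-9.5],"twist":-5},
  {"claw":0.3,"delta_pos":[7,4,-9.5],"twist":-10},
  {"claw":0.3,"delta_pos":[11,6,-9.5],"twist":-14.6},
  {"claw":0.3,"delta_pos":[14,7.5,-9.5],"twist":-14.6},
  {"claw":0.3,"delta_pos":[14,7.5,-9.5],"twist":-14.6},
  {"claw":0.3,"delta_pos":[14,7.5,-9.5],"twist":-14.6},
])

```text
clock: 37.52
tcp_pos: [0.5202, 0.307, 0.1793]
orientation: [-0.001, 0.669, 0.744, -0.001]
wrist_force: [-1.5, -0.3, -4.7]
finger_gap: 0.0065
```

Run:
```python
from h import *
s=get_state();print(s['tcp_pos'],s['orientation'],s['finger_gap'],s['wrist_force'],s['ft_torque']);ci=imaging.camera_info('wrist');im=snap('wrist');sd=snap('side')
o=np.zeros((560,800,3),np.uint8);o[:420,:560]=im;b=cv2.resize(sd[90:240,170:330],None,fx=1.5,fy=1.5);o[:225,560:]=b[:225]
cv2.imwrite('pics/w10.png',cv2.cvtColor(o[:420],cv2.COLOR_RGB2BGR))
h=np.array([.9945,.1045,0]);l=np.array([-.1045,.9945,0]);m=np.array([.612,.3173,.165])
for k in(-1,1): print([np.round(w2px(ci,m+l*.028*k+h*x+[0,0,z])) for x,z in((-.045,.014),(-.03,0),(.066,0))])
```

```text
[0.52016906 0.30698895 0.17932076] [-5.29891091e-04  6.68715104e-01  7.43517140e-01 -1.44602669e-03] 0.006515408965663549 [-1.52982385 -0.25056527 -4.74091244] [-0.03758346 -0.01592051  0.01378757]
[array([373., 320.]), array([394., 303.]), array([568., 304.])]
[array([385., 218.]), array([407., 208.]), array([600., 208.])]
```

View pics/w10.png

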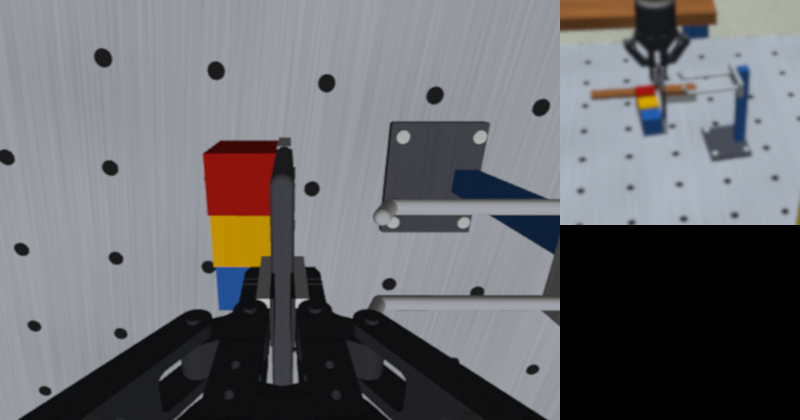

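Call:
play_rows([
  {"claw":0.3,"delta_pos":[0,1.5,0],"twist":0},
  {"claw":0.3,"delta_pos":[0,3,0],"twist":0},
  {"claw":0.3,"delta_pos":[0,4.5,0],"twist":0},
  {"claw":0.3,"delta_pos":[0,6,0],"twist":0},
  {"claw":0.3,"delta_pos":[0,7.5,0],"twist":0},
  {"claw":0.3,"delta_pos":[0,9,0],"twist":0},
  {"claw":0.3,"delta_pos":[0,9.6,0],"twist":0},
  {"claw":0.3,"delta_pos":[0,9.6,0],"twist":0},
])

```text
clock: 38.62
tcp_pos: [0.6166, 0.3171, 0.1802]
orientation: [-0.0, 0.669, 0.743, -0.0]
wrist_force: [-0.6, 0.3, -4.8]
finger_gap: 0.0066
```

Call:
play_rows([
  {"claw":0.3,"delta_pos":[0,0,0.5],"twist":0},
  {"claw":0.3,"delta_pos":[0,0,1.0],"twist":0},
  {"claw":0.3,"delta_pos":[0,0,1.5],"twist":0},
  {"claw":0.3,"delta_pos":[0,0,1.9],"twist":0},
  {"claw":0.3,"delta_pos":[0,0,2.0],"twist":0},
  {"claw":0.3,"delta_pos":[0,0,2.1],"twist":0},
  {"claw":0.3,"delta_pos":[0,0,2.1],"twist":0},
])

```text
clock: 39.5
tcp_pos: [0.6168, 0.3176, 0.1593]
orientation: [0.0, 0.669, 0.743, 0.0]
wrist_force: [0.5, 0.3, -5.0]
finger_gap: 0.0065
```

Run:
```python
from h import *
s=get_state();print(s['tcp_pos'],s['finger_gap'],s['wrist_force'],s['ft_torque']);im=snap('wrist');sd=snap('side')
o=np.zeros((420,800,3),np.uint8);o[:,:560]=im;b=cv2.resize(sd[90:240,210:330],None,fx=2,fy=2);o[:300,560:]=b
cv2.imwrite('pics/w11.png',cv2.cvtColor(o,cv2.COLOR_RGB2BGR))
```

```text
[0.61682881 0.31758659 0.15934113] 0.006481684345280312 [ 0.47242317  0.29629847 -4.95676777] [ 0.00414636 -0.03748547 -0.01390653]
```

View pics/w11.png

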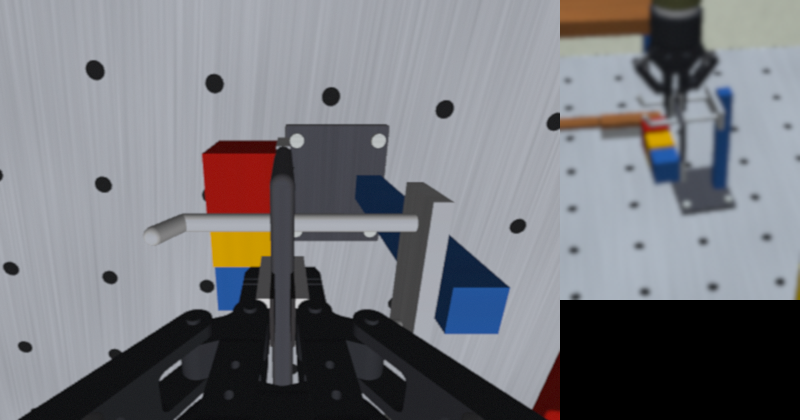

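Call:
play_rows([
  {"claw":0.3,"delta_pos":[0,0,0.1],"twist":0},
  {"claw":0.3,"delta_pos":[0,0,0.2],"twist":0},
  {"claw":0.3,"delta_pos":[0,0,0.25],"twist":0},
  {"claw":0.3,"delta_pos":[0,0,0.25],"twist":0},
])

```text
clock: 40.1
tcp_pos: [0.617, 0.3177, 0.1579]
orientation: [0.0, 0.669, 0.743, 0.001]
wrist_force: [-1.9, -0.5, 3.0]
finger_gap: 0.0066
```

Call:
play_rows([
  {"claw":1.2,"delta_pos":[0,0,0],"twist":0},
  {"claw":2,"delta_pos":[0,0,0],"twist":0},
  {"claw":3.5,"delta_pos":[0,0,0],"twist":0},
  {"claw":4,"delta_pos":[0,0,0],"twist":0},
  {"claw":4,"delta_pos":[0,0,0],"twist":0},
  {"claw":4,"delta_pos":[0,0,-1],"twist":0},
  {"claw":4,"delta_pos":[0,0,-3],"twist":0},
  {"claw":4,"delta_pos":[0,0,-6],"twist":0},
  {"claw":4,"delta_pos":[0,0,-12],"twist":0},
  {"claw":4,"delta_pos":[0,-6,-18],"twist":0},
  {"claw":4,"delta_pos":[0,-12,-18],"twist":0},
  {"claw":4,"delta_pos":[0,-12,-18],"twist":0},
], force=30)

```text
clock: 41.6
tcp_pos: [0.4944, 0.3048, 0.3398]
orientation: [0.0, 0.668, 0.744, 0.001]
wrist_force: [1.2, 0.7, 0.2]
finger_gap: 0.0401
```

Run:
```python
from h import *
s=get_state();print(s['tcp_pos'],s['finger_gap'],s['wrist_force']);im=snap('wrist');sd=snap('side');tp=snap('top')
o=np.zeros((600,800,3),np.uint8);o[:315,:420]=cv2.resize(im,(420,315));o[:315,420:]=cv2.resize(sd[90:240,200:380],(380,315));
o[315:600,:400]=cv2.resize(sd[270:420,180:410],(400,285));o[315:600,400:800]=cv2.resize(tp[195:285,310:436],(400,285))
cv2.imwrite('pics/w12.png',cv2.cvtColor(o,cv2.COLOR_RGB2BGR))
```

```text
[0.49441612 0.30481893 0.3398303 ] 0.04010787030810142 [1.15851725 0.65252132 0.17736153]
```

View pics/w12.png

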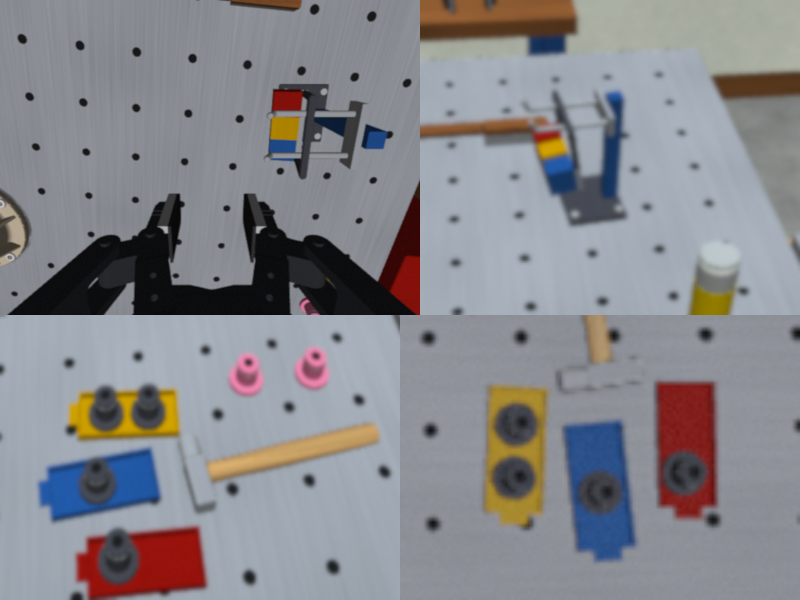

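Call:
play_rows([
  {"claw":4,"delta_pos":[0,0,0],"twist":0},
  {"claw":4,"delta_pos":[0,0,0],"twist":0},
  {"claw":4,"delta_pos":[0,0,0],"twist":0},
  {"claw":4,"delta_pos":[0,0,0],"twist":0},
  {"claw":4,"delta_pos":[0,0,0],"twist":0},
  {"claw":4,"delta_pos":[0,0,0],"twist":0},
  {"claw":4,"delta_pos":[0,0,0],"twist":0},
  {"claw":4,"delta_pos":[0,0,0],"twist":0},
  {"claw":4,"delta_pos":[0,0,0],"twist":0},
  {"claw":4,"delta_pos":[0,0,0],"twist":0},
  {"claw":4,"delta_pos":[0,0,0],"twist":0},
  {"claw":4,"delta_pos":[0,0,0],"twist":0},
])

```text
clock: 43.25
tcp_pos: [0.4974, 0.305, 0.3368]
orientation: [0.0, 0.669, 0.743, -0.0]
wrist_force: [-0.2, 0.7, 0.3]
finger_gap: 0.0403
```

```bash
python3 -c "
from h import *
print(get_state()['wrist_force'],env.hand_in())"
```

```text
the job is handed in; nothing more can be done
[-0.18709082  0.71788626  0.34272177] None
```

The job is handed in after about 43 s of the 210 s allowed. All four standoffs on the bench are in trays, and the gauge hangs on both prongs. No verdict is reported.

- **Heights:** I touched the gauge's red step at 50 mm and its blue step at 40 mm, and took yellow as 45 mm. The standoffs felt like two at 45 mm, one at 50 mm and one at 40 mm. They went into the yellow (two), red and blue trays.
- **Disagreement on the way:** one standoff had been knocked aside and gave no contact at its first measured place. I found it again, measured it a second time and sorted it as blue.
- **Last checks:** the final pictures show all four standoffs upright inside their trays. The gauge hangs by its handle across both prongs, clear of the gripper. The hammer and spray look where they were at the start, and I saw no sign that the wire brush had moved. The wrist force was near zero at hand-in.

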